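Ink the type, then press the bottle down on the bottom coder and hold it

ROBOT

A 7-joint arm with a two-finger parallel gripper is mounted at the origin on a cart in front of the work surface, level with it; the furniture and walls round the work are solid. World frame = base frame: x ahead of the robot, y to its left, z up, the work surface at z = 0. Lengths are in m, angles in rad, forces in N, time in s.
With the tool pointing down it reaches from about 0.4 to 0.85 m from the base axis. Payload 10.4 kg.
Tool frame: the origin (TCP) lies on the centre line of the jaws, within the pads' length; the fingertips stand 11 mm ahead of it and the grasp point (between the pads) lies 8 mm behind it (tip_reach is the distance from the TCP to the fingertips, in m); z points along the fingers, y is the line along which they close (so a half turn about z gives the same grasp; the last joint's range is limited). The gripper opens to 85 mm and grips with 20 to 120 N. Pads are 22 mm wide; open, the fingers measure 114 mm over their backs; the gripper's body (76 mm by 85 mm) begins 54 mm behind the grasp point. The pads swing forward as they close: fully open they stand 13 mm farther back than shut.
Start: joints at [-1.281, 0.332, -0.065, 1.46, 0.022, 1.35, -0.088], TCP at [0.192, 0.595, 0.242] pointing down, gripper open.
Joint ranges: [-2.6, 2.6], [-0.5, 2.12], [-1.47, 1.34], [0.16, 2.42], [-1.27, 4.41], [0.06, 2.06], [-2.6, 2.6]. Speed limits (rad/s): [2.22, 2.22, 2.79, 2.79, 3.14, 3.14, 3.14].

INTERFACE

Orientations are given as a unit quaternion [x, y, z, w].
In Python, from workcell import get_obs, camera, hand_in, tip_reach gives the robot as it stands. The module is installed in compiled form; this text tells all that it offers.
- The arm moves only by the tool move_arm, never from a script. Its argument "plan" is a list of rows, each an object with "delta_pos": the shift along the tool's x, y, z in a scale on which 1.0 is 0.5 m, a list of three; "turn": the turn, a rotation vector about the tool's x, y, z in parts of the range, where 1.0 means pi rad, a list of three; "fingers": the closure, from 0 (fully open) to 1 (shut). A call has 1 to 12 rows; each row is the pose to reach, as a shift and turn from the pose commanded when the call began, along the tool's axes at that moment; what a row does not reach only later rows make up. A row lasts 1/8 s, in which the tool goes at most 62.5 mm and 10.7 degrees, less where a joint would pass 70% of its speed; a pose out of reach is approached as far as the arm can. No shift or turn number may pass 1 either way. A call with a gripper value outside its range is refused whole. The fingers move at their own pace and stop on an object; "force" is the grip in N (left out, the last holds). Time passes only in rows, so rows that repeat a pose let the fingers close. It gives the time, the measured TCP pose, the force, the opening and the grip force at its end, in the units of the state.
- get_obs(): the state, without advancing time (a new reading comes with each control period).
- camera(name): name is "side" or "top"; returns a dict with "color" (400x640x3 uint8, red, green, blue), "range_z" (400x640 float32, m along the optical axis (not along the pixel's ray), 0 where there is no reading), "fx", "fy", "cx", "cy" (pixels), "R" (3x3) and "t" (3): a world point X has camera coordinates R X + t. Camera axes: x right, y down, z forward; pixel columns grow to the right and rows downward; lengths in m; the calibration is good to about 2 mm. A picture is of the moment at which its call begins.
- hand_in(): hands the job in; it is judged then, once.
The state is a dict: "clock": time; "joint_pos": joint angles; "joint_velocities": joint speeds; "tau": joint torques, N m; "position": TCP position; "ee_rot": TCP orientation; "ft_force": force on the tool from outside, world axes, zero at the start; "torque": the same for the moment, N m; "grip_width": opening from 0.0 (shut) to 1.0 (fully open); "grasp_force": force on a finger pad.
Only numpy, scipy, OpenCV 4.12 (cv2) and the standard library are available. Lean on these libraries where they do the work, as an engineer would, in place of code of your own. Each camera call takes 0.05 s, during which the arm holds its last target. There are 200 camera calls.

TASK

Mark the small brown bottle on its underside with the bench coder: slide the type carriage, which has an upright knob, to the left until its pointer stands on the left mark (type under the ink housing), pause there a moment, then bring it back until the pointer stands on the right mark (type under the sprung ring). Then set the bottle upright into the ring, press it gently down until the ring is at its stop, and finish while still holding it pressed down, fingers on the bottle. Don't force it beyond the stop, don't press it on the type while the carriage is off the right mark, and leave everything else on the counter where it stands.

Things in the scene. Friction and masses are not known exactly. Their poses are not given: they have to be found in the camera images.
- coder: Bench bottom coder, fixed: grey base plate, top 14 mm high, x -107 to +63, y -72 to +128 mm. Origin on the counter under the axis of the sprung ring (print station); z up, +x its back, +y its left. Three guide columns (66 mm high) with coil springs at (30, 35), (30, -35), (-30, -35) mm; closed grey ink housing (top 79 mm high) over x -27 to +45, y +58 to +112 mm.
- print_mark (a point): Middle of the right one of the two black marks on the white scale along the coder's front edge, 15 mm high, at (-98, 0) mm in the coder's frame; pointer here = type under the ring.
- ink_mark (a point): Middle of the left black mark of the scale, at (-98, +85) mm in the coder's frame; pointer here = type under the ink housing.
- type_slide (a joint): Type carriage, slides along the coder's y on two rods. 0 = pointer on the print mark (type centred under the ring), 0.085 = pointer on the ink mark (type under the ink housing); it grows toward the coder's +y. Travel -0.012 to 0.097 m, no stops at the marks; about 2 N of friction, stays where it is left. It starts somewhere between the marks.
- slide_knob (a point): Centre of the upright black cylindrical knob of the carriage, 20 mm in diameter, its grip from 31 to 65 mm above the counter (this point at 50 mm), on an arm (23 mm high) 68 mm in front of the type, open on both sides and above. The carriage's pointer is the dark tongue in front of the knob, over the edge of the scale.
- type_pad: Round black rubber type, 22 mm in diameter, carried face up in a brass holder on the carriage. Origin at the centre of its upper face, 37 mm above the counter, so a bottle in the ring meets it after 9 mm of travel; it sits on a stiff cushion (2 N per mm, gives up to 6 mm), so that the bottle takes about 17 N in all at the ring's stop.
- ring_cup: Sprung steel ring, 62 mm outside, bore 44 mm, funnel mouth 57 mm wide at its top, 21 mm above the seat. Origin at the centre of the ledge that carries the bottle's base: 46 mm above the counter when up, 33 mm at its stop (13 mm of travel). The spring takes 5 N to start and 9.5 N at the stop; a bottle's weight does not sink it. The ledge leaves a 32 mm hole for the type.
- bottle: The small dark brown bottle with a cream cap, standing alone on the open counter to the left of the coder, the only small one outside the tubs: body 41 mm in diameter and 104 mm high, cap 29 mm in diameter from 104 to 122 mm; about 0.15 kg. Origin at the centre of its base, z up.
- syrup_tall: Bystander: tall dark syrup bottle with a yellow cap, 70 mm in diameter, 201 mm high; origin at its base.
- syrup_orange: Bystander: tall dark syrup bottle with an orange band and grey cap, 70 mm in diameter, 201 mm high; origin at its base.
- mug: Bystander: white mug, 82 mm in diameter, 114 mm with its handle, 91 mm high; origin at its base.
- stamp: Bystander: wooden hand stamp, 29 x 40 mm, 68 mm high; origin at its base.
- lid: Bystander: copper-coloured jar lid lying flat, 77 mm in diameter, 14 mm high; origin at its base.
- book: Bystander: blue receipt book lying flat, 143 x 102 mm, 14 mm thick; origin at its base.
Mind the look-alikes: they are no part of the job. Leave any red look-alike of the bottle alone.

How it is judged:
On the way, in this order (a step that is already met when the one before it is completed fails the run):
1. the carriage stands with its pointer on the ink mark (within 5 mm) (value of joint type_slide between 0.08 and 0.09 m and velocity of joint type_slide between -0.01 and 0.01 m/s), for 0.2 s.
2. the carriage is back with its pointer on the print mark (within 4 mm) (value of joint type_slide between -0.004 and 0.004 m), for 0.2 s.
At the end, for the whole second after the job is handed in: Pointer on the print mark (4 mm); bottle upright in the ring (axis within 4 mm, tilt under 0.08 rad, base within 3 mm of the ledge), ring down at least 11 of its 13 mm, the bottle's base on the type (over 2 N), the fingers still on the bottle, at rest (all of step 2 and horizontal distance between bottle and ring_cup below 0.004 m and angle between bottle's own z axis and vertical below 0.08 rad and z of bottle in the frame of ring_cup below 0.003 m and z of ring_cup in the frame of coder below 0.035 m and contact force between bottle and type_pad above 2 N and contact force between the fingers and bottle above 1 N and linear speed of bottle below 0.02 m/s); the arm keeps its last pose, push and grip.
It fails at once if the bottle is forced beyond the stop (over 60 N on the ring or the type) (contact force between bottle and ring_cup above 60 N or contact force between bottle and type_pad above 60 N).
It fails at once if the bottle is pressed on the type while the carriage is off the print mark (over 6 mm) (contact force between bottle and type_pad above 1 N and (value of joint type_slide above 0.006 m or value of joint type_slide below -0.006 m)).
It fails at once if something else on the counter is knocked or moved (over 20 mm) (distance of any of syrup_tall, syrup_orange, mug, stamp, lid, book from where it was at the start of the episode above 0.02 m).
It also fails if it takes over 61 s, if anything falls off the work surface, if the arm or the gripper's body presses on something with over 40 N, if the wrist force passes 120 N, or if a joint passes its speed limit or range.

## Working session

There is one attempt and no reset: what is moved stays moved. The work goes in short steps, Python scripts to look and compute and a tool call to move; the robot and the scene stay as the last step left them, time stands still between calls to the robot, and variables do not carry over. Pictures are saved under pics/ and viewed, at most 10 in all, crops included, and the job is handed in when it is done.

Besides the shell and the picture viewer there is one more tool, called after "Emit:" in YAML: its name, and indented under it one key for each argument. move_arm: Moves the arm, as the interface text tells. Its arguments: {"type":"object","properties":{"plan":{"type":"array","items":{"type":"object","properties":{"delta_pos":{"type":"array","items":{"type":"number"}},"turn":{"type":"array","items":{"type":"number"}},"fingers":{"type":"number"}}}},"force":{"type":"number"}},"required":["plan"]}

```bash
mkdir -p pics
cat > h.py <<'E'
import numpy as np, cv2
from workcell import *
def snap(n,fn=None):
    c=camera(n)
    if fn: cv2.imwrite('pics/'+fn,c['color'][:,:,::-1])
    return c
def cloud(c):
    v,u=np.mgrid[0:400,0:640]; z=c['range_z']
    P=np.stack([(u-c['cx'])/c['fx']*z,(v-c['cy'])/c['fy']*z,z],-1)
    W=(P-c['t'])@c['R']; W[z==0]=np.nan
    return W
def ray(c,u,v,h):
    d=c['R'].T@np.array([(u-c['cx'])/c['fx'],(v-c['cy'])/c['fy'],1]); o=-c['R'].T@c['t']
    return o+d*(h-o[2])/d[2]
E
python3 - <<'E'
from h import *
np.set_printoptions(precision=4,suppress=True)
for n in('side','top'):
    c=snap(n,n+'1.png'); print(n,c['fx'],-c['R'].T@c['t'],c['R'].tolist())
o=get_obs(); print(o, tip_reach)
E
```

```text
side 415.94912521098576 [0.5487 0.942  0.4834] [[-0.9998778788544621, 0.012290688884657367, -0.009652271455058587], [0.014090409500766763, 0.4418725609423624, -0.8969671678753572], [-0.006759270493350643, -0.8969936336747207, -0.4419917797984697]]
top 378.7785319381095 [0.357  0.0629 0.9158] [[0.1462177331884872, -0.9892514662763024, 0.0013823788937710312], [-0.9645005978153661, -0.1428697528651259, -0.2220964442084998], [0.21990673321893042, 0.0311411333519406, -0.9750237220183591]]
{'clock': 0.1, 'joint_pos': array([-1.2806,  0.3328, -0.0647,  1.4609,  0.0216,  1.3499, -0.0885]), 'joint_velocities': array([-0.001 , -0.0004, -0.003 , -0.0027,  0.0012,  0.0018, -0.0003]), 'tau': array([  0.0018, -62.6731,   0.0492, -39.2434,   0.0163,   0.0068,
         0.    ]), 'position': array([0.1922, 0.5944, 0.2416]), 'ee_rot': array([ 0.1557,  0.9878, -0.0006, -0.0001]), 'ft_force': array([-0.2353, -0.0906,  0.2347]), 'torque': array([ 0.0032, -0.0037,  0.0456]), 'grasp_force': 0.0, 'grip_width': 0.9965022506635082} 0.011
```

View pics/top1.png

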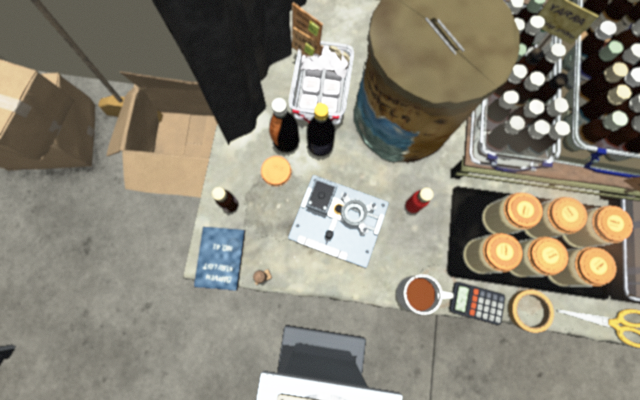

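View pics/side1.png

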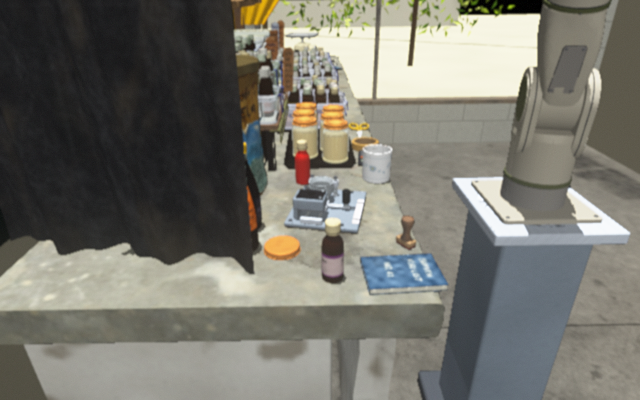

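The brown bottle with the cream cap is at top (225,200) / side (332,250). The red look-alike at top (418,200) / side (302,160) is not the target. The coder is at top (340,220), with its knob near (329,237). A black curtain hangs at the upper left of the top view. I'll confirm in enlarged crops and measure.

Run:
```python
from h import *
np.set_printoptions(precision=4,suppress=True)
t=snap('top'); s=snap('side')
a=cv2.resize(t['color'][165:275,190:440],None,fx=3.2,fy=3.2,interpolation=cv2.INTER_CUBIC)
b=cv2.resize(s['color'][165:295,270:390],None,fx=3.2*110/130*0+1.7,fy=1.7,interpolation=cv2.INTER_CUBIC)
cv2.imwrite('pics/c1.png',np.vstack([a[:, :800],np.pad(b,((0,0),(0,800-b.shape[1]),(0,0)))])[:600,:,::-1])
W=cloud(t); S=cloud(s)
for nm,c,w,pts in (('top',t,W,[(225,200),(218,193),(340,220),(329,237),(354,213),(320,192),(230,100),(260,60),(200,20),(285,130),(320,120),(275,170),(418,200),(262,276),(220,258),(422,290)]),('side',s,S,[(332,228),(332,265),(100,200),(230,200),(240,150),(318,200),(346,198)])):
    for u,v in pts: print(nm,u,v,w[v,u])
# plate top points
for n,w in(('top',W),('side',S)):
    m=(abs(w[...,2]-.014)<.006)&(w[...,0]>.35)&(w[...,0]<.75)&(abs(w[...,1])<.2)
    print(n,m.sum(),np.nanmin(w[m],0) if m.any() else'',np.nanmax(w[m],0) if m.any() else'')
m=(W[...,2]>.1)&(W[...,1]>.15);k=m&(t['color'].max(2)<60)
print('curtain',np.nanmin(W[k],0),np.nanmax(W[k],0))
m=(s['color'].max(2)<60)&(S[...,2]>.1)&(np.arange(640)[None]<250)
print('curtain side',np.nanpercentile(S[m],[1,50,99],axis=0))
```

```text
top 225 200 [0.5107 0.2935 0.091 ]
top 218 193 [0.518  0.3029 0.1216]
top 340 220 [0.5149 0.0313 0.0267]
top 329 237 [0.4658 0.052  0.0666]
top 354 213 [ 0.539  -0.0003  0.0149]
top 320 192 [0.5628 0.0868 0.0795]
top 230 100 [0.6999 0.2956 0.1984]
top 260 60 [0.8552 0.2743 0.1091]
top 200 20 [0.7122 0.2916 0.4254]
top 285 130 [0.6805 0.1832 0.1268]
top 320 120 [0.6918 0.1064 0.1795]
top 275 170 [0.618  0.2073 0.0148]
top 418 200 [ 0.5731 -0.132   0.0938]
top 262 276 [0.3592 0.1858 0.0655]
top 220 258 [0.3858 0.2986 0.014 ]
top 422 290 [ 0.381  -0.1677  0.0558]
side 332 228 [0.5191 0.3152 0.1158]
side 332 265 [0.5189 0.3216 0.0423]
side 100 200 [0.9589 0.2254 0.1326]
side 230 200 [0.6926 0.307  0.169 ]
side 240 150 [0.6648 0.3209 0.2633]
side 318 200 [0.5412 0.1106 0.0687]
side 346 198 [0.4747 0.064  0.0497]
top 4137 [ 0.3514 -0.1857  0.008 ] [0.7484 0.2    0.02  ]
side 1851 [ 0.3503 -0.1623  0.008 ] [0.6925 0.1999 0.02  ]
curtain [0.1703 0.1627 0.1   ] [0.9483 0.5464 0.5247]
curtain side [[0.6638 0.1887 0.1048]
 [0.848  0.2631 0.3103]
 [1.1401 0.3241 0.4749]]
```

View pics/c1.png

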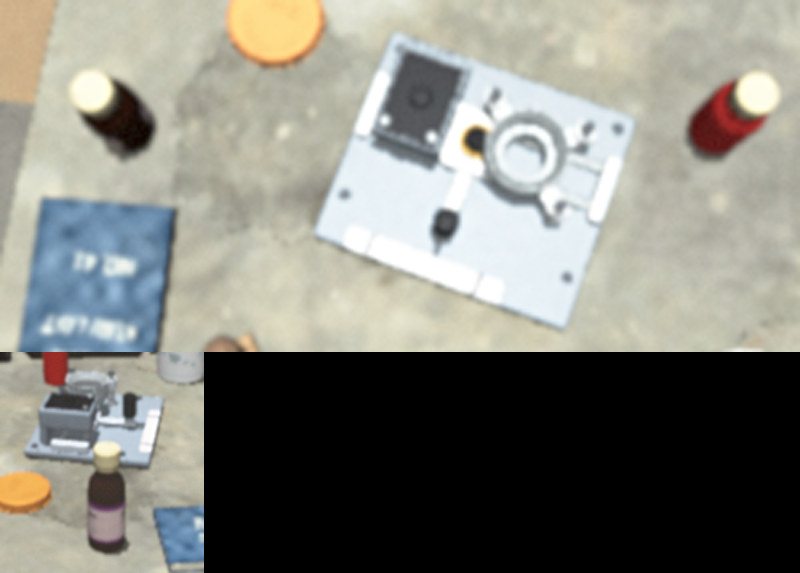

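The crop confirms the target: a dark brown bottle with a cream cap, alone left of the coder at crop (110,110). The coder's plate corners are at crop (393,32), (635,120), (565,328) and (317,235), the ring at (525,150), and the knob top at (447,218). Next I'll measure them.

```bash
cat >> h.py <<'E'
def lsqcirc(p):
    A=np.c_[2*p,np.ones(len(p))]; x=np.linalg.lstsq(A,(p**2).sum(1),rcond=None)[0]
    return x[:2],np.sqrt(x[2]+x[:2]@x[:2])
E
python3 - <<'E'
from h import *
np.set_printoptions(precision=4,suppress=True)
t=snap('top'); s=snap('side'); W=cloud(t); S=cloud(s)
# plate
col=t['color'].astype(int); m=((col[...,2]-col[...,0])>3)&(col[...,2]>110)
k=np.zeros((400,640),bool);k[165:275,282:395]=1; m&=k
m=cv2.morphologyEx(m.astype(np.uint8),cv2.MORPH_CLOSE,np.ones((9,9)))
cs,_=cv2.findContours(m,0,1); c=max(cs,key=cv2.contourArea)[:,0]
P=np.array([ray(t,u,v,.014)[:2] for u,v in c])
hull=cv2.convexHull((P*1000).astype(np.float32)); r=cv2.minAreaRect(hull); print('rect',r)
# corners by hand
crop=np.array([(393,32),(635,120),(565,328),(317,235)])/3.2+[190,165]-.5*(1-1/3.2)
Q=np.array([ray(t,u,v,.014)[:2] for u,v in crop]); M=np.array([(63,128),(63,-72),(-107,-72),(-107,128)])/1e3
def fit(M,Q):
    a=(M-M.mean(0));b=Q-Q.mean(0); th=np.arctan2((a[:,0]*b[:,1]-a[:,1]*b[:,0]).sum(),(a*b).sum())
    R=np.array([[np.cos(th),-np.sin(th)],[np.sin(th),np.cos(th)]]); o=Q.mean(0)-R@M.mean(0); return th,R,o
th,R,o=fit(M,Q); print('hand',th,o,(Q-(M@R.T+o))*1000)
B=cv2.boxPoints(r)/1000; B=np.array([B[np.argmin(((B-q)**2).sum(1))] for q in Q]); th,R,o=fit(M,B); print('rect fit',th,o,(B-(M@R.T+o))*1000)
# ring rim from depth
for n,w in(('top',W),('side',S)):
    d=np.hypot(w[...,0]-o[0],w[...,1]-o[1]); q=w[(abs(w[...,2]-.067)<.005)&(d<.05)]
    print(n,'rim',len(q),lsqcirc(q[:,:2]) if len(q)>5 else '', q.mean(0))
    q=w[(abs(w[...,2]-.079)<.006)]; l=(q[:,:2]-o)@R; q=l[(abs(l[:,1]-.085)<.06)&(abs(l[:,0]-.01)<.06)]; print('  housing',np.percentile(q,[2,50,98],axis=0) if len(q) else '')
    l=(w[...,:2]-o)@R; q=(w[...,2]>.035)&(w[...,2]<.075)&(abs(l[...,0]+.068)<.025)&(l[...,1]>-.03)&(l[...,1]<.12)
    print('  knob',q.sum(),np.percentile(l[q],[5,50,95],axis=0),w[q].mean(0),w[q][:,2].max())
    q=(w[...,2]>.02)&(w[...,2]<.125)&(np.hypot(w[...,0]-.52,w[...,1]-.305)<.04); print('  bottle',q.sum(),lsqcirc(w[q&(w[...,2]<.085)][:,:2]),lsqcirc(w[q&(w[...,2]>.106)&(w[...,2]<.118)][:,:2]))
    q2=w[q&(w[...,2]>.117)]; print('  cap top',len(q2),(q2.min(0)+q2.max(0))/2,np.ptp(q2,axis=0))
E
```

```text
rect ((517.3048706054688, 34.69895935058594), (200.2550048828125, 170.28355407714844), 77.78419494628906)
hand -0.20795389893728225 [0.533  0.0019] [[-1.0786 -0.6172]
 [-1.7618  2.2795]
 [ 1.6592  1.5162]
 [ 1.1812 -3.1784]]
rect fit -0.21320606980771267 [0.5329 0.0027] [[ 0.1655  0.0946]
 [ 0.1116 -0.1546]
 [-0.1656 -0.0946]
 [-0.1116  0.1546]]
top rim 213 (array([ 0.5344, -0.0003]), np.float64(0.032399822147726944)) [ 0.5354 -0.0017  0.0656]
  housing [[-0.0243  0.0627]
 [ 0.0031  0.0843]
 [ 0.0346  0.1066]]
  knob 72 [[-0.0775  0.029 ]
 [-0.0704  0.0368]
 [-0.0612  0.0446]] [0.4723 0.0535 0.0617] 0.0674725922678548
  bottle 422 (array([0.5165, 0.3022]), np.float64(0.019059986818936295)) (array([0.5166, 0.3028]), np.float64(0.013030824439261427))
  cap top 129 [0.5167 0.3029 0.1213] [0.0267 0.0274 0.0063]
side rim 175 (array([0.5353, 0.0008]), np.float64(0.03185498221393184)) [ 0.5352 -0.0041  0.066 ]
  housing [[-0.0222  0.0623]
 [ 0.0049  0.0881]
 [ 0.0362  0.1061]]
  knob 122 [[-0.0772  0.0331]
 [-0.069   0.0426]
 [-0.0592  0.0464]] [0.4747 0.0577 0.0538] 0.06836790422428458
  bottle 1109 (array([0.5177, 0.3028]), np.float64(0.019553588267424576)) (array([0.5178, 0.303 ]), np.float64(0.013015843781655542))
  cap top 130 [0.5177 0.3036 0.1206] [0.0266 0.0276 0.007 ]
```

```bash
cat >> h.py <<'E'
from scipy.spatial.transform import Rotation as Ro
O=np.array([.534,.0015]); TH=-.213
RC=np.array([[np.cos(TH),-np.sin(TH)],[np.sin(TH),np.cos(TH)]])
def cw(x,y): return O+RC@np.array([x,y])
def go(x,y,z,yaw=TH,dz=0):
    "delta in tool axes for tool-down with tool y at world angle yaw+90deg"
    ob=get_obs(); R=Ro.from_quat(ob['ee_rot'])
    c,s=np.cos(yaw),np.sin(yaw); T=np.array([[-c,-s,0],[-s,c,0],[0,0,-1]]).T
    T=np.c_[[-c,-s,0],[-s,c,0],[0,0,-1]]
    np.set_printoptions(precision=4,suppress=True)
    print('d',R.inv().apply(np.array([x,y,z])-ob['position']),'turn',(R.inv()*Ro.from_matrix(T)).as_rotvec(),'clock',ob['clock'])
E
python3 - <<'E'
from h import *
k=cw(-.068,.038); print(k); go(*k,.20); go(*k,.12); print(get_obs()['position'])
E
```

```text
[0.47556966 0.05301597]
d [-0.4362 -0.4281  0.0422] turn [-0.0004 -0.0001 -0.0998] clock 0.3
d [-0.4362 -0.4281  0.1222] turn [-0.0004 -0.0001 -0.0998] clock 0.3
[0.1923 0.5946 0.2421]
```

The rows are not in the units I measure in: shifts go in shares of 0.5 m and turns go in shares of pi rad. I convert before sending: -0.436 m is -0.872, -0.428 m is -0.856, -0.1 rad is -0.0318.

Emit:
move_arm:
  plan:
    - {"delta_pos":[-0.872,-0.856,0.08],"turn":[0,0,-0.0318],"fingers":0}
    - {"delta_pos":[-0.872,-0.856,0.08],"turn":[0,0,-0.0318],"fingers":0.3}
    - {"delta_pos":[-0.872,-0.856,0.08],"turn":[0,0,-0.0318],"fingers":0.3}
    - {"delta_pos":[-0.872,-0.856,0.08],"turn":[0,0,-0.0318],"fingers":0.3}
    - {"delta_pos":[-0.872,-0.856,0.08],"turn":[0,0,-0.0318],"fingers":0.3}
    - {"delta_pos":[-0.872,-0.856,0.08],"turn":[0,0,-0.0318],"fingers":0.3}
    - {"delta_pos":[-0.872,-0.856,0.08],"turn":[0,0,-0.0318],"fingers":0.3}
    - {"delta_pos":[-0.872,-0.856,0.08],"turn":[0,0,-0.0318],"fingers":0.3}
    - {"delta_pos":[-0.872,-0.856,0.08],"turn":[0,0,-0.0318],"fingers":0.3}
    - {"delta_pos":[-0.872,-0.856,0.08],"turn":[0,0,-0.0318],"fingers":0.3}
    - {"delta_pos":[-0.872,-0.856,0.08],"turn":[0,0,-0.0318],"fingers":0.3}
    - {"delta_pos":[-0.872,-0.856,0.08],"turn":[0,0,-0.0318],"fingers":0.3}
  force: 30

```text
clock: 1.8
position: [0.4753, 0.0538, 0.2023]
ee_rot: [0.106, 0.994, 0.0, -0.0]
ft_force: [-0.1, 0.6, -0.0]
grip_width: 0.704
grasp_force: 0.0
```

Run:
```python
from h import *
k=cw(-.068,.038); go(*k,.10); go(*k,.045); o=get_obs();print(o['position'],o['grip_width'],o['ft_force'])
```

```text
d [-0.0005 -0.0008  0.1023] turn [ 0.0003 -0.0003  0.0004] clock 1.8
d [-0.0005 -0.0008  0.1573] turn [ 0.0003 -0.0003  0.0004] clock 1.8
[0.4753 0.0538 0.2023] 0.7035054487275001 [-0.0783  0.6228 -0.0491]
```

To row units: 0.157 m is 0.314, 0.15 m is 0.3.

Emit:
move_arm:
  plan:
    - {"delta_pos":[0,0,0.1],"fingers":0.3}
    - {"delta_pos":[0,0,0.2],"fingers":0.3}
    - {"delta_pos":[0,0,0.26],"fingers":0.3}
    - {"delta_pos":[0,0,0.3],"fingers":0.3}
    - {"delta_pos":[0,0,0.314],"fingers":0.3}
    - {"delta_pos":[0,0,0.314],"fingers":0.3}

```text
validation failed for argument at $.pl...
```

Emit:
move_arm:
  plan:
    - {"delta_pos":[0,0,0],"fingers":0.5}
    - {"delta_pos":[0,0,0],"fingers":0.7}
    - {"delta_pos":[0,0,0],"fingers":1}
    - {"delta_pos":[0,0,0],"fingers":1}
    - {"delta_pos":[0,0,0],"fingers":1}
    - {"delta_pos":[0,0,0],"fingers":1}
  force: 30

```text
validation failed for argument at $.pl...
```

Run:
```python
from h import *
o=get_obs();print(o['position'],o['grip_width'],o['ft_force'],RC.T@(o['position'][:2]-O)); go(*cw(-.068,.085),o['position'][2])
s=snap('side'); cv2.imwrite('pics/s2.png',cv2.resize(s['color'][175:240,275:385],None,fx=7,fy=7,interpolation=cv2.INTER_CUBIC)[:,:,::-1])
```

```text
[0.47527254 0.05382154 0.20225178] 0.7035054487275001 [-0.07832053  0.62278207 -0.04913002] [-0.0684607   0.03872456]
d [-0.0005  0.0463  0.    ] turn [ 0.0003 -0.0003  0.0004] clock 1.8
```

View pics/s2.png

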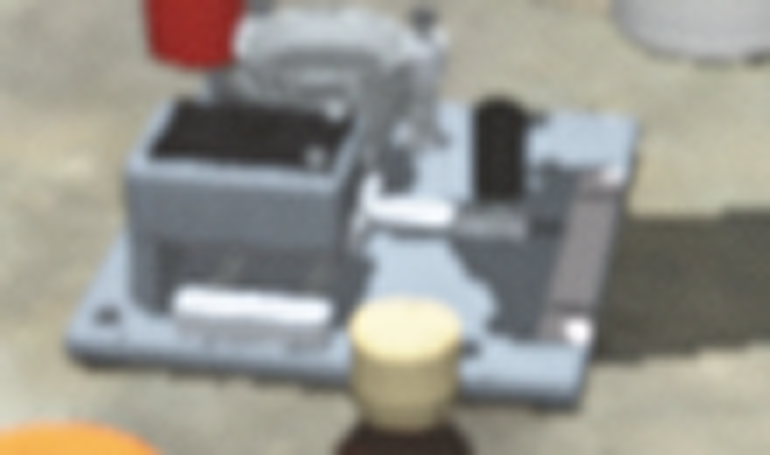

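The moves were refused because the "turn" field is required, so nothing moved. The picture shows the coder untouched: knob at crop (498,150), scale along (590,250), and the gripper's shadow on the plate.

To row units: 0.157 m is 0.314, 0.15 m is 0.3.

Emit:
move_arm:
  plan:
    - {"delta_pos":[0,0,0.1],"turn":[0,0,0],"fingers":0.3}
    - {"delta_pos":[0,0,0.2],"turn":[0,0,0],"fingers":0.3}
    - {"delta_pos":[0,0,0.26],"turn":[0,0,0],"fingers":0.3}
    - {"delta_pos":[0,0,0.3],"turn":[0,0,0],"fingers":0.3}
    - {"delta_pos":[0,0,0.314],"turn":[0,0,0],"fingers":0.3}
    - {"delta_pos":[0,0,0.314],"turn":[0,0,0],"fingers":0.3}
  force: 30

```text
clock: 2.6
position: [0.4754, 0.054, 0.0455]
ee_rot: [0.106, 0.994, 0.0, -0.0]
ft_force: [-0.2, -0.0, -0.7]
grip_width: 0.698
grasp_force: 0.0
```

Emit:
move_arm:
  plan:
    - {"delta_pos":[0,0,0],"turn":[0,0,0],"fingers":0.5}
    - {"delta_pos":[0,0,0],"turn":[0,0,0],"fingers":0.7}
    - {"delta_pos":[0,0,0],"turn":[0,0,0],"fingers":1}
    - {"delta_pos":[0,0,0],"turn":[0,0,0],"fingers":1}
    - {"delta_pos":[0,0,0],"turn":[0,0,0],"fingers":1}
    - {"delta_pos":[0,0,0],"turn":[0,0,0],"fingers":1}
  force: 30

```text
clock: 3.35
position: [0.4758, 0.0534, 0.046]
ee_rot: [0.106, 0.994, 0.0, 0.0]
ft_force: [-1.4, -0.2, 6.8]
grip_width: 0.223
grasp_force: 29.1
```

Run:
```python
from h import *
o=get_obs();print(o['position'],o['grip_width'],o['grasp_force'],o['ft_force'],RC.T@(o['position'][:2]-O)); go(*cw(-.068,.085),o['position'][2])
```

```text
[0.47583037 0.05338459 0.04595186] 0.22305038951699074 29.09838616847992 [-1.44009187 -0.24860937  6.80621272] [-0.0678231   0.03841541]
d [0.0002 0.0466 0.    ] turn [0.0007 0.0006 0.0001] clock 3.35
```

To row units: 0.0465 m is 0.093, 0.043 m is 0.086.

Emit:
move_arm:
  plan:
    - {"delta_pos":[0,0.024,0],"turn":[0,0,0],"fingers":1}
    - {"delta_pos":[0,0.048,0],"turn":[0,0,0],"fingers":1}
    - {"delta_pos":[0,0.072,0],"turn":[0,0,0],"fingers":1}
    - {"delta_pos":[0,0.086,0],"turn":[0,0,0],"fingers":1}
    - {"delta_pos":[0,0.093,0],"turn":[0,0,0],"fingers":1}
    - {"delta_pos":[0,0.093,0],"turn":[0,0,0],"fingers":1}
    - {"delta_pos":[0,0.093,0],"turn":[0,0,0],"fingers":1}
    - {"delta_pos":[0,0.093,0],"turn":[0,0,0],"fingers":1}

```text
clock: 4.35
position: [0.4858, 0.0993, 0.046]
ee_rot: [0.106, 0.994, 0.001, 0.001]
ft_force: [-1.4, 1.8, 5.7]
grip_width: 0.224
grasp_force: 29.2
```

Run:
```python
from h import *
o=get_obs();print(o['position'],o['grip_width'],o['ft_force'],RC.T@(o['position'][:2]-O)); go(*cw(-.068,.085),o['position'][2]); go(*cw(-.068,.0),o['position'][2])
s=snap('side');t=snap('top')
for c,n in((s,'side'),(t,'top')):
  for y in (.085,0):
    w=np.array([*cw(-.098,y),.015]); p=c['R']@w+c['t']; print(n,y,p[0]/p[2]*c['fx']+c['cx'],p[1]/p[2]*c['fy']+c['cy'])
a=cv2.resize(s['color'][185:240,320:385],None,fx=8,fy=8,interpolation=cv2.INTER_CUBIC)
b=cv2.resize(t['color'][220:270,285:365],None,fx=6,fy=6,interpolation=cv2.INTER_CUBIC)[:,:280]
b=np.pad(b,((0,440-300),(0,0),(0,0)))
cv2.imwrite('pics/s3.png',np.hstack([a,b])[:,:,::-1])
```

```text
[0.48578373 0.09934168 0.04597911] 0.22393529565266357 [-1.36329956  1.7970191   5.70760707] [-0.06780969  0.08543799]
d [ 0.0002 -0.0004 -0.    ] turn [0.0013 0.0009 0.0005] clock 4.35
d [ 0.0002 -0.0854 -0.0001] turn [0.0013 0.0009 0.0005] clock 4.35
side 0.085 355.0604647381839 219.3168530880159
side 0 359.1646653500401 202.88810043937804
top 0.085 305.61126899589163 240.42438262820826
top 0 339.1968676527674 253.0852903972592
```

View pics/s3.png

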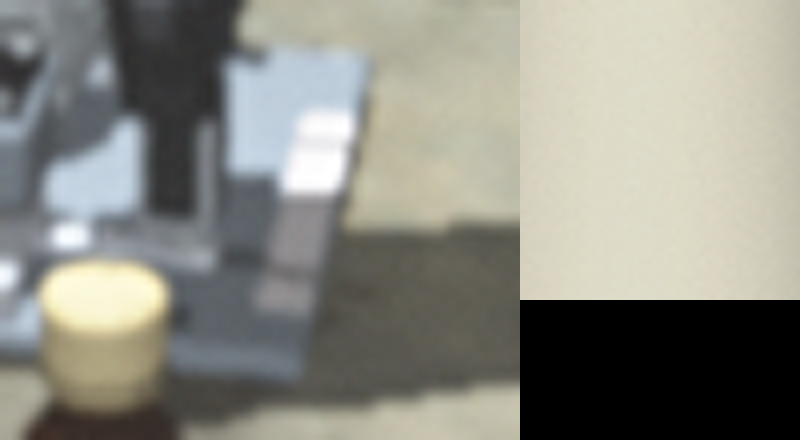

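The side crop shows black marks at about (290,274) and (325,143), and the projected marks land within half a pixel of them. The earlier top crop agrees, so the coder pose is good and the carriage is at 85 mm. Now I'll bring it back.

To row units: -0.085 m is -0.17, -0.083 m is -0.166.

Emit:
move_arm:
  plan:
    - {"delta_pos":[0,0,0],"turn":[0,0,0],"fingers":1}
    - {"delta_pos":[0,0,0],"turn":[0,0,0],"fingers":1}
    - {"delta_pos":[0,-0.03,0],"turn":[0,0,0],"fingers":1}
    - {"delta_pos":[0,-0.066,0],"turn":[0,0,0],"fingers":1}
    - {"delta_pos":[0,-0.102,0],"turn":[0,0,0],"fingers":1}
    - {"delta_pos":[0,-0.134,0],"turn":[0,0,0],"fingers":1}
    - {"delta_pos":[0,-0.156,0],"turn":[0,0,0],"fingers":1}
    - {"delta_pos":[0,-0.166,0],"turn":[0,0,0],"fingers":1}
    - {"delta_pos":[0,-0.17,0],"turn":[0,0,0],"fingers":1}
    - {"delta_pos":[0,-0.17,0],"turn":[0,0,0],"fingers":1}
    - {"delta_pos":[0,-0.17,0],"turn":[0,0,0],"fingers":1}
    - {"delta_pos":[0,-0.17,0],"turn":[0,0,0],"fingers":1}

```text
clock: 5.95
position: [0.4676, 0.0152, 0.0459]
ee_rot: [0.107, 0.994, 0.0, 0.0]
ft_force: [-1.8, -0.2, 8.0]
grip_width: 0.224
grasp_force: 30.1
```

Run:
```python
from h import *
o=get_obs();print(o['position'],o['ft_force'],RC.T@(o['position'][:2]-O)); go(*cw(-.068,.0),o['position'][2])
```

```text
[0.46757229 0.01522832 0.0459306 ] [-1.7896483  -0.15369711  7.99947856] [-0.06782859 -0.00062429]
d [0.0002 0.0006 0.    ] turn [ 0.0006  0.0006 -0.0005] clock 5.95
```

To row units: -0.16 m is -0.32, -0.13 m is -0.26.

Emit:
move_arm:
  plan:
    - {"delta_pos":[0,0,0],"turn":[0,0,0],"fingers":0.7}
    - {"delta_pos":[0,0,0],"turn":[0,0,0],"fingers":0.5}
    - {"delta_pos":[0,0,0],"turn":[0,0,0],"fingers":0.4}
    - {"delta_pos":[0,0,0],"turn":[0,0,0],"fingers":0.4}
    - {"delta_pos":[0,0,-0.06],"turn":[0,0,0],"fingers":0.4}
    - {"delta_pos":[0,0,-0.14],"turn":[0,0,0],"fingers":0.4}
    - {"delta_pos":[0,0,-0.26],"turn":[0,0,0],"fingers":0}
    - {"delta_pos":[0,0,-0.32],"turn":[0,0,0],"fingers":0}

```text
clock: 6.95
position: [0.4682, 0.0156, 0.2083]
ee_rot: [0.106, 0.994, 0.001, 0.002]
ft_force: [0.3, 1.1, -0.1]
grip_width: 0.986
grasp_force: 0.0
```

Run:
```python
from h import *
print(get_obs()['position']); go(.517,.303,.205)
```

```text
[0.46817427 0.01562982 0.20827359]
d [0.013  0.2912 0.0038] turn [ 0.0019  0.003  -0.    ] clock 6.95
```

To row units: 0.291 m is 0.582, 0.013 m is 0.026.

Emit:
move_arm:
  plan:
    - {"delta_pos":[0.026,0.1,0],"turn":[0,0,0],"fingers":0}
    - {"delta_pos":[0.026,0.22,0],"turn":[0,0,0],"fingers":0}
    - {"delta_pos":[0.026,0.34,0],"turn":[0,0,0],"fingers":0}
    - {"delta_pos":[0.026,0.46,0],"turn":[0,0,0],"fingers":0}
    - {"delta_pos":[0.026,0.54,0],"turn":[0,0,0],"fingers":0}
    - {"delta_pos":[0.026,0.582,0],"turn":[0,0,0],"fingers":0}
    - {"delta_pos":[0.026,0.582,0],"turn":[0,0,0],"fingers":0}
    - {"delta_pos":[0.026,0.582,0],"turn":[0,0,0],"fingers":0}

```text
clock: 7.95
position: [0.5162, 0.3015, 0.2052]
ee_rot: [0.107, 0.994, -0.0, -0.0]
ft_force: [-0.1, 0.1, 0.4]
grip_width: 1.002
grasp_force: 0.0
```

Run:
```python
from h import *
o=get_obs();print(o['position']); go(.517,.303,.068)
s=snap('side');t=snap('top'); S=cloud(s)
q=(np.hypot(S[...,0]-.517,S[...,1]-.303)<.03)
for h in np.arange(.03,.125,.008):
    r=S[q&(abs(S[...,2]-h)<.004)]; print(round(h,3),len(r),np.ptp(r[:,0]) if len(r) else '')
k=lsqcirc
r=S[q&(S[...,2]>.02)&(S[...,2]<.08)]; print(lsqcirc(r[:,:2]))
W=cloud(t); l=(W[...,:2]-O)@RC; q=(W[...,2]>.055)&(W[...,2]<.075)&(abs(l[...,0]+.068)<.02)&(abs(l[...,1])<.03); print('knob',q.sum(),(l[q].min(0)+l[q].max(0))/2,l[q].mean(0))
l=(S[...,:2]-O)@RC; q=(S[...,2]>.045)&(S[...,2]<.075)&(abs(l[...,0]+.068)<.02)&(abs(l[...,1])<.03); print('knob side',q.sum(),(l[q].min(0)+l[q].max(0))/2,lsqcirc(l[q]))
a=cv2.resize(t['color'][190:270,285:395],None,fx=7,fy=7,interpolation=cv2.INTER_CUBIC)
cv2.imwrite('pics/t4.png',a[:,:,::-1])
```

```text
[0.51621639 0.30152977 0.20521357]
d [-0.0005  0.0017  0.1372] turn [-0.0007  0.     -0.001 ] clock 7.95
0.03 76 0.038959178035945896
0.038 81 0.03877941089256759
0.046 83 0.04019908468377931
0.054 86 0.03996333043078959
0.062 83 0.03989343746733148
0.07 84 0.03802187166430676
0.078 100 0.03802871081976694
0.086 112 0.03629833216220557
0.094 77 0.026982129673085664
0.102 46 0.026787187532210432
0.11 62 0.02660619195996483
0.118 73 0.026533754885022187
(array([0.5177, 0.3025]), np.float64(0.019977936204357328))
knob 60 [-0.0702  0.001 ] [-0.0706  0.0009]
knob side 86 [-0.0691  0.0024] (array([-0.0696,  0.0014]), np.float64(0.007645316960414512))
```

View pics/t4.png

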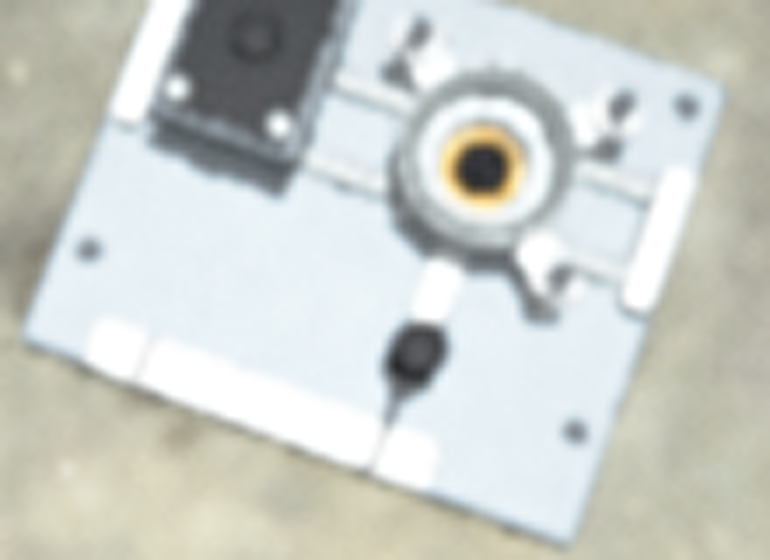

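The picture shows the pointer (392,410) in line with the right mark (about (380,445)), and the black type (483,167) centred in the ring. Carriage position is good. Now I'll grasp the bottle.

To row units: 0.139 m is 0.278, -0.001 m is -0.002.

Emit:
move_arm:
  plan:
    - {"delta_pos":[-0.002,0.003,0.08],"turn":[0,0,0],"fingers":0}
    - {"delta_pos":[-0.002,0.003,0.16],"turn":[0,0,0],"fingers":0}
    - {"delta_pos":[-0.002,0.003,0.22],"turn":[0,0,0],"fingers":0}
    - {"delta_pos":[-0.002,0.003,0.26],"turn":[0,0,0],"fingers":0}
    - {"delta_pos":[-0.002,0.003,0.278],"turn":[0,0,0],"fingers":0}
    - {"delta_pos":[-0.002,0.003,0.278],"turn":[0,0,0],"fingers":0.2}
    - {"delta_pos":[-0.002,0.003,0.278],"turn":[0,0,0],"fingers":0.35}
    - {"delta_pos":[-0.002,0.003,0.278],"turn":[0,0,0],"fingers":0.8}
    - {"delta_pos":[-0.002,0.003,0.278],"turn":[0,0,0],"fingers":0.8}
    - {"delta_pos":[-0.002,0.003,0.278],"turn":[0,0,0],"fingers":0.8}
    - {"delta_pos":[-0.002,0.003,0.278],"turn":[0,0,0],"fingers":0.8}
  force: 40

```text
clock: 9.43
position: [0.5179, 0.3042, 0.0673]
ee_rot: [0.106, 0.994, 0.0, 0.001]
ft_force: [-2.5, -1.8, 6.2]
grip_width: 0.473
grasp_force: 39.5
```

To row units: -0.11 m is -0.22, -0.085 m is -0.17.

Emit:
move_arm:
  plan:
    - {"delta_pos":[0,0,-0.03],"turn":[0,0,0],"fingers":0.8}
    - {"delta_pos":[0,0,-0.09],"turn":[0,0,0],"fingers":0.8}
    - {"delta_pos":[0,0,-0.17],"turn":[0,0,0],"fingers":0.8}
    - {"delta_pos":[0,0,-0.22],"turn":[0,0,0],"fingers":0.8}
    - {"delta_pos":[0,0,-0.22],"turn":[0,0,0],"fingers":0.8}
  force: 60

```text
clock: 10.05
position: [0.5184, 0.3048, 0.1791]
ee_rot: [0.106, 0.994, 0.002, 0.002]
ft_force: [0.5, 0.7, -0.8]
grip_width: 0.47
grasp_force: 60.1
```

```bash
cat >> h.py <<'E'
def bottle():
    s=snap('side'); S=cloud(s); o=get_obs(); p=o['position']
    z0=p[2]-.0675
    b=lambda a,c: S[(np.hypot(S[...,0]-p[0],S[...,1]-p[1])<.028)&(S[...,2]>z0+a)&(S[...,2]<z0+c)&(s['color'][...,2]<150)]
    lo=b(.006,.024); hi=b(.028,.05)
    print('lo',len(lo),lsqcirc(lo[:,:2]),'hi',lsqcirc(hi[:,:2]),'zmin',b(-.02,.1)[:,2].min(),'tcp',p,'F',o['ft_force'],o['grip_width'],o['grasp_force'],o['clock'])
E
python3 - <<'E'
from h import *
np.set_printoptions(precision=4,suppress=True)
bottle(); go(*O,.178)
E
```

```text
lo 197 (array([0.5186, 0.3042]), np.float64(0.01959462399094561)) hi (array([0.5186, 0.3049]), np.float64(0.019750630527946705)) zmin 0.1126833064137047 tcp [0.5175 0.3044 0.1772] F [-0.6274 -0.0509 -1.5717] 0.4647665809914542 60.11415123939514 10.1
d [-0.08   -0.2926 -0.0012] turn [0.0014 0.0009 0.0003] clock 10.1
```

To row units: -0.293 m is -0.586, -0.08 m is -0.16.

Emit:
move_arm:
  plan:
    - {"delta_pos":[-0.024,-0.08,0],"turn":[0,0,0],"fingers":0.8}
    - {"delta_pos":[-0.056,-0.2,0],"turn":[0,0,0],"fingers":0.8}
    - {"delta_pos":[-0.088,-0.32,0],"turn":[0,0,0],"fingers":0.8}
    - {"delta_pos":[-0.12,-0.44,0],"turn":[0,0,0],"fingers":0.8}
    - {"delta_pos":[-0.144,-0.53,0],"turn":[0,0,0],"fingers":0.8}
    - {"delta_pos":[-0.16,-0.586,0],"turn":[0,0,0],"fingers":0.8}
    - {"delta_pos":[-0.16,-0.586,0],"turn":[0,0,0],"fingers":0.8}
    - {"delta_pos":[-0.16,-0.586,0],"turn":[0,0,0],"fingers":0.8}

```text
clock: 11.1
position: [0.5332, 0.0017, 0.1754]
ee_rot: [0.106, 0.994, 0.0, -0.001]
ft_force: [-0.2, 0.2, -1.2]
grip_width: 0.469
grasp_force: 60.3
```

Run:
```python
from h import *
np.set_printoptions(precision=4,suppress=True)
bottle(); go(.534,.001,.135)
s=snap('side'); S=cloud(s); d=np.hypot(S[...,0]-.5345,S[...,1]-.001); q=S[(abs(S[...,2]-.066)<.004)&(d<.036)&(d>.026)]; print(len(q),lsqcirc(q[:,:2]))
```

```text
lo 121 (array([0.5329, 0.0008]), np.float64(0.019758984649752905)) hi (array([0.5332, 0.0017]), np.float64(0.01966587607200282)) zmin 0.10937330310431652 tcp [0.5333 0.0021 0.1756] F [-0.4164 -0.5278 -1.2133] 0.4686420512695705 60.2553391456604 11.15
d [-0.0009 -0.001   0.0406] turn [ 0.     -0.0012  0.0018] clock 11.15
103 (array([0.5333, 0.0012]), np.float64(0.028624739917882048))
```

To row units: 0.055 m is 0.11, 0.05 m is 0.1.

Emit:
move_arm:
  plan:
    - {"delta_pos":[-0.002,-0.002,0.03],"turn":[0,0,0],"fingers":0.8}
    - {"delta_pos":[-0.002,-0.002,0.06],"turn":[0,0,0],"fingers":0.8}
    - {"delta_pos":[-0.002,-0.002,0.08],"turn":[0,0,0],"fingers":0.8}
    - {"delta_pos":[-0.002,-0.002,0.09],"turn":[0,0,0],"fingers":0.8}
    - {"delta_pos":[-0.002,-0.002,0.1],"turn":[0,0,0],"fingers":0.8}
    - {"delta_pos":[-0.002,-0.002,0.1],"turn":[0,0,0],"fingers":0.8}
    - {"delta_pos":[-0.002,-0.002,0.11],"turn":[0,0,0],"fingers":0.8}
    - {"delta_pos":[-0.002,-0.002,0.11],"turn":[0,0,0],"fingers":0.8}

```text
clock: 12.2
position: [0.5346, -0.0001, 0.1214]
ee_rot: [0.106, 0.994, 0.0, 0.0]
ft_force: [-1.9, 2.0, 3.5]
grip_width: 0.467
grasp_force: 60.6
```

To row units: 0.012 m is 0.024, 0.01 m is 0.02.

Emit:
move_arm:
  plan:
    - {"delta_pos":[0,0,0.004],"turn":[0,0,0],"fingers":0.8}
    - {"delta_pos":[0,0,0.008],"turn":[0,0,0],"fingers":0.8}
    - {"delta_pos":[0,0,0.012],"turn":[0,0,0],"fingers":0.8}
    - {"delta_pos":[0,0,0.016],"turn":[0,0,0],"fingers":0.8}
    - {"delta_pos":[0,0,0.02],"turn":[0,0,0],"fingers":0.8}
    - {"delta_pos":[0,0,0.024],"turn":[0,0,0],"fingers":0.8}
    - {"delta_pos":[0,0,0.024],"turn":[0,0,0],"fingers":0.8}

```text
clock: 13.08
position: [0.5352, 0.0001, 0.1111]
ee_rot: [0.106, 0.994, 0.001, 0.001]
ft_force: [-7.1, 3.4, 22.5]
grip_width: 0.469
grasp_force: 63.3
```

Run:
```python
from h import *
np.set_printoptions(precision=4,suppress=True)
bottle(); go(.534,.001,.100)
s=snap('side','s5.png'); cv2.imwrite('pics/s5.png',cv2.resize(s['color'][110:240,260:390],None,fx=4.5,fy=4.5,interpolation=cv2.INTER_CUBIC)[:,:,::-1])
```

```text
lo 115 (array([ 0.5342, -0.0042]), np.float64(0.022710269805710764)) hi (array([0.535 , 0.0002]), np.float64(0.019510851136212173)) zmin 0.02362615868512587 tcp [0.5353 0.0001 0.1111] F [-7.1314  3.0747 23.1296] 0.46988360107486987 63.30427050590515 13.125
d [0.0014 0.0006 0.0111] turn [0.0017 0.0014 0.0005] clock 13.125
```

View pics/s5.png

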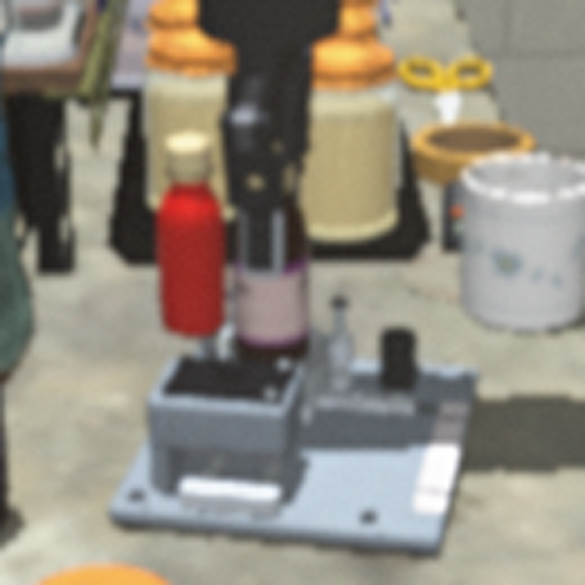

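The side crop shows the bottle standing in the ring at (270,290), upright. The force is 22 N up with 7 N sideways toward -x, so it's binding slightly off-centre. I'll ease up and recentre.

To row units: -0.006 m is -0.012, -0.004 m is -0.008.

Emit:
move_arm:
  plan:
    - {"delta_pos":[0,0,-0.008],"turn":[0,0,0],"fingers":0.8}
    - {"delta_pos":[0.004,0.002,-0.012],"turn":[0,0,0],"fingers":0.8}
    - {"delta_pos":[0.004,0.002,-0.012],"turn":[0,0,0],"fingers":0.8}
    - {"delta_pos":[0.004,0.002,-0.012],"turn":[0,0,0],"fingers":0.8}

```text
clock: 13.68
position: [0.5337, 0.0007, 0.1159]
ee_rot: [0.106, 0.994, 0.0, 0.001]
ft_force: [-0.2, 0.0, 5.5]
grip_width: 0.471
grasp_force: 61.1
```

```bash
cat >> h.py <<'E'
def state():
    o=get_obs(); p=o['position']; s=snap('side'); S=cloud(s); t=snap('top'); W=cloud(t)
    print('tcp',p,'F',o['ft_force'],o['clock'])
    d=np.hypot(S[...,0]-.534,S[...,1]-.001); q=S[(d<.034)&(d>.023)&(S[...,2]>.035)&(S[...,2]<.075)&(s['color'].min(2)>100)]
    print('rim z pct',np.percentile(q[:,2],[50,80,90,95]) if len(q) else 0,len(q))
    # label (pinkish) rows on bottle
    c=s['color'].astype(int); m=(d<.028)&(S[...,2]>.05)&(c[...,0]-c[...,1]>12)&(c[...,2]>c[...,1])&(c[...,0]>90)
    print('label z',np.percentile(S[m][:,2],[3,50,97]),m.sum())
    for a,b in((.075,.085),(.085,.095)):
        r=S[(d<.028)&(S[...,2]>a)&(S[...,2]<b)]; print(a,len(r),lsqcirc(r[:,:2]) if len(r)>5 else'')
E
python3 - <<'E'
from h import *
np.set_printoptions(precision=4,suppress=True)
state()
E
```

```text
tcp [0.5337 0.0007 0.1159] F [-0.1529  0.0228  5.4929] 13.675
rim z pct [0.0513 0.0582 0.0596 0.0599] 92
label z [0.0657 0.0711 0.1078] 68
0.075 63 (array([0.5345, 0.0008]), np.float64(0.01933620973924648))
0.085 62 (array([0.5344, 0.0014]), np.float64(0.01916508234107658))
```

To row units: 0.002 m is 0.004, 0.001 m is 0.002.

Emit:
move_arm:
  plan:
    - {"delta_pos":[0,0,0.002],"turn":[0,0,0],"fingers":0.8}
    - {"delta_pos":[0,0,0.004],"turn":[0,0,0],"fingers":0.8}
    - {"delta_pos":[0,0,0.004],"turn":[0,0,0],"fingers":0.8}

```text
clock: 14.15
position: [0.5337, 0.0007, 0.1139]
ee_rot: [0.106, 0.994, -0.0, 0.001]
ft_force: [0.7, 0.1, 5.2]
grip_width: 0.468
grasp_force: 61.1
```

Run:
```python
from h import *
np.set_printoptions(precision=4,suppress=True)
state()
s=snap('side'); cv2.imwrite('pics/s6.png',cv2.resize(s['color'][150:220,295:375],None,fx=8,fy=8,interpolation=cv2.INTER_CUBIC)[:,:,::-1])
```

```text
tcp [0.5337 0.0007 0.1139] F [0.7176 0.0645 5.2452] 14.15
rim z pct [0.0501 0.057  0.0578 0.0584] 95
label z [0.063  0.0694 0.1062] 70
0.075 63 (array([0.5342, 0.0013]), np.float64(0.018893449717315276))
0.085 65 (array([0.534 , 0.0008]), np.float64(0.019460794180662135))
```

View pics/s6.png

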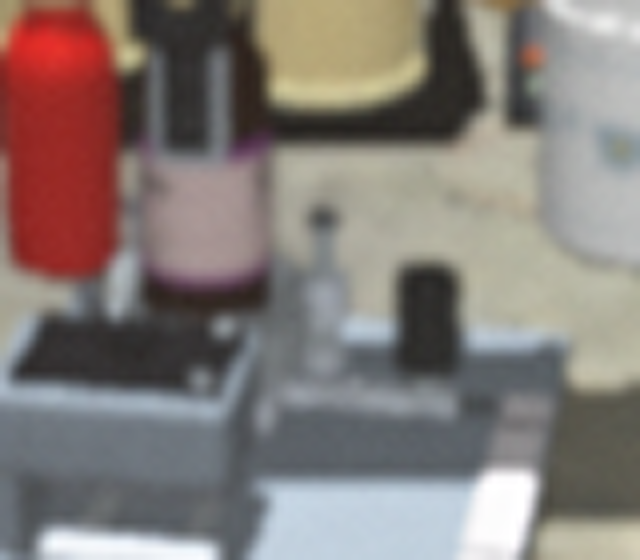

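The ring follows the bottle down, now about 8 mm, with no side force. In the crop the bottle is upright at (205,200) and the knob is undisturbed at (428,315). Next I'll press in 1 mm steps, watching the force.

To row units: 0.001 m is 0.002.

Emit:
move_arm:
  plan:
    - {"delta_pos":[0,0,0.002],"turn":[0,0,0],"fingers":0.8}
    - {"delta_pos":[0,0,0.002],"turn":[0,0,0],"fingers":0.8}
    - {"delta_pos":[0,0,0.002],"turn":[0,0,0],"fingers":0.8}

```text
clock: 14.68
position: [0.5338, 0.0007, 0.1129]
ee_rot: [0.106, 0.994, 0.0, 0.001]
ft_force: [0.4, 1.3, 6.8]
grip_width: 0.472
grasp_force: 61.1
```

To row units: 0.001 m is 0.002.

Emit:
move_arm:
  plan:
    - {"delta_pos":[0,0,0.002],"turn":[0,0,0],"fingers":0.8}
    - {"delta_pos":[0,0,0.002],"turn":[0,0,0],"fingers":0.8}
    - {"delta_pos":[0,0,0.002],"turn":[0,0,0],"fingers":0.8}

```text
clock: 15.05
position: [0.5337, 0.0007, 0.112]
ee_rot: [0.106, 0.994, 0.0, 0.001]
ft_force: [-0.1, 0.1, 6.8]
grip_width: 0.47
grasp_force: 61.1
```

To row units: 0.001 m is 0.002.

Emit:
move_arm:
  plan:
    - {"delta_pos":[0,0,0.002],"turn":[0,0,0],"fingers":0.8}
    - {"delta_pos":[0,0,0.002],"turn":[0,0,0],"fingers":0.8}
    - {"delta_pos":[0,0,0.002],"turn":[0,0,0],"fingers":0.8}

```text
clock: 15.42
position: [0.5339, 0.0007, 0.1113]
ee_rot: [0.106, 0.994, 0.0, 0.001]
ft_force: [-0.4, 0.5, 9.8]
grip_width: 0.471
grasp_force: 62.0
```

To row units: 0.001 m is 0.002.

Emit:
move_arm:
  plan:
    - {"delta_pos":[0,0,0.002],"turn":[0,0,0],"fingers":0.8}
    - {"delta_pos":[0,0,0.002],"turn":[0,0,0],"fingers":0.8}
    - {"delta_pos":[0,0,0.002],"turn":[0,0,0],"fingers":0.8}

```text
clock: 15.8
position: [0.5341, 0.0006, 0.111]
ee_rot: [0.106, 0.994, 0.0, 0.002]
ft_force: [-3.3, 0.8, 17.2]
grip_width: 0.471
grasp_force: 63.0
```

To row units: 0.001 m is 0.002.

Emit:
move_arm:
  plan:
    - {"delta_pos":[0,0,0.002],"turn":[0,0,0],"fingers":0.8}
    - {"delta_pos":[0,0,0.002],"turn":[0,0,0],"fingers":0.8}
    - {"delta_pos":[0,0,0.002],"turn":[0,0,0],"fingers":0.8}

```text
clock: 16.18
position: [0.5344, 0.0006, 0.1107]
ee_rot: [0.106, 0.994, 0.0, 0.002]
ft_force: [-6.0, 0.8, 25.1]
grip_width: 0.468
grasp_force: 64.0
```

Run:
```python
from h import *
np.set_printoptions(precision=4,suppress=True)
state()
```

```text
tcp [0.5344 0.0006 0.1107] F [-6.0147  0.7595 25.134 ] 16.175
rim z pct [0.0477 0.0552 0.0557 0.0559] 71
label z [0.0601 0.0658 0.1034] 69
0.075 58 (array([0.5341, 0.0013]), np.float64(0.01886389006449879))
0.085 64 (array([0.5345, 0.0001]), np.float64(0.019901869490752594))
```

The force climbs stiffly from about 8 N at TCP z 0.111, where the base should be near 0.044. The side force also points to -x. That fits the base sitting on the funnel edge, about 10 mm above the ledge, with the ring already at its stop. I'll lift, shift toward -x and watch for the ring to spring free.

To row units: -0.006 m is -0.012, -0.004 m is -0.008.

Emit:
move_arm:
  plan:
    - {"delta_pos":[0,0,-0.008],"turn":[0,0,0],"fingers":0.8}
    - {"delta_pos":[0,0,-0.012],"turn":[0,0,0],"fingers":0.8}
    - {"delta_pos":[0.002,0,-0.012],"turn":[0,0,0],"fingers":0.8}
    - {"delta_pos":[0.002,0,-0.012],"turn":[0,0,0],"fingers":0.8}

```text
clock: 16.77
position: [0.5333, 0.0008, 0.1152]
ee_rot: [0.106, 0.994, 0.0, 0.002]
ft_force: [3.2, 0.1, 5.8]
grip_width: 0.468
grasp_force: 61.3
```

To row units: 0.001 m is 0.002.

Emit:
move_arm:
  plan:
    - {"delta_pos":[0.002,0,0],"turn":[0,0,0],"fingers":0.8}
    - {"delta_pos":[0.002,0,0],"turn":[0,0,0],"fingers":0.8}
    - {"delta_pos":[0.002,0,0],"turn":[0,0,0],"fingers":0.8}

```text
clock: 17.15
position: [0.5327, 0.0009, 0.1153]
ee_rot: [0.106, 0.994, 0.0, 0.002]
ft_force: [3.5, -0.8, 5.0]
grip_width: 0.468
grasp_force: 61.2
```

Run:
```python
from h import *
np.set_printoptions(precision=4,suppress=True)
state()
```

```text
tcp [0.5327 0.0009 0.1153] F [ 3.5281 -0.826   5.0055] 17.15
rim z pct [0.0512 0.0581 0.0594 0.06  ] 96
label z [0.065  0.071  0.1077] 71
0.075 61 (array([0.5333, 0.003 ]), np.float64(0.017923650347714037))
0.085 61 (array([0.5332, 0.0007]), np.float64(0.019857961758202394))
```

Run:
```python
from h import *
np.set_printoptions(precision=4,suppress=True)
s=snap('side'); o=-s['R'].T@s['t']
def prof(img,bx,by):
    # column through bottle axis front surface
    d0=np.array([bx,by])-o[:2]; f=np.array([bx,by])-d0/np.linalg.norm(d0)*.0205
    for z in np.arange(.0,.13,.002):
        pass
    out=[]
    for z in np.arange(0,.11,.002):
        p=s['R']@np.array([*f,z])+s['t']; u=p[0]/p[2]*s['fx']+s['cx']; v=p[1]/p[2]*s['fy']+s['cy']
        c=cv2.getRectSubPix(img,(3,1),(float(u),float(v))).reshape(-1,3).mean(0); out.append((round(z,3),*c.astype(int)))
    return out
a=prof(cv2.imread('pics/side1.png')[:,:,::-1].copy(),.5175,.303); b=prof(s['color'].copy(),.534,.001)
for x,y in zip(a,b): print(x,y[1:])
print(get_obs()['position'])
```

```text
(np.float64(0.0), np.int64(168), np.int64(166), np.int64(150)) (np.int64(107), np.int64(115), np.int64(122))
(np.float64(0.002), np.int64(134), np.int64(132), np.int64(118)) (np.int64(108), np.int64(116), np.int64(124))
(np.float64(0.004), np.int64(92), np.int64(89), np.int64(78)) (np.int64(110), np.int64(117), np.int64(125))
(np.float64(0.006), np.int64(63), np.int64(56), np.int64(49)) (np.int64(109), np.int64(117), np.int64(125))
(np.float64(0.008), np.int64(54), np.int64(46), np.int64(40)) (np.int64(109), np.int64(118), np.int64(125))
(np.float64(0.01), np.int64(55), np.int64(46), np.int64(40)) (np.int64(110), np.int64(118), np.int64(125))
(np.float64(0.012), np.int64(56), np.int64(47), np.int64(40)) (np.int64(110), np.int64(119), np.int64(126))
(np.float64(0.014), np.int64(60), np.int64(48), np.int64(47)) (np.int64(112), np.int64(120), np.int64(128))
(np.float64(0.016), np.int64(77), np.int64(58), np.int64(67)) (np.int64(116), np.int64(125), np.int64(133))
(np.float64(0.018), np.int64(105), np.int64(79), np.int64(95)) (np.int64(130), np.int64(140), np.int64(150))
(np.float64(0.02
[... 4174 characters left out ...]
int64(149), np.int64(147))
(np.float64(0.098), np.int64(59), np.int64(49), np.int64(43)) (np.int64(168), np.int64(150), np.int64(148))
(np.float64(0.1), np.int64(57), np.int64(48), np.int64(43)) (np.int64(167), np.int64(150), np.int64(149))
(np.float64(0.102), np.int64(62), np.int64(52), np.int64(46)) (np.int64(163), np.int64(150), np.int64(149))
(np.float64(0.104), np.int64(84), np.int64(74), np.int64(61)) (np.int64(152), np.int64(143), np.int64(145))
(np.float64(0.106), np.int64(116), np.int64(106), np.int64(84)) (np.int64(131), np.int64(129), np.int64(132))
(np.float64(0.108), np.int64(136), np.int64(127), np.int64(100)) (np.int64(109), np.int64(110), np.int64(114))
[0.5327 0.0009 0.1153]
```

The label puts the bottle base at about 0.048 while the ring is pressed down 7 mm, so the base is indeed on the funnel. The plate fit gave a ring axis of (0.533, 0.0027), and the first contact force pointed that way (-x, +y). I'll lift clear, recentre and go in again.

To row units: -0.018 m is -0.036, -0.014 m is -0.028.

Emit:
move_arm:
  plan:
    - {"delta_pos":[0,0,-0.012],"turn":[0,0,0],"fingers":0.8}
    - {"delta_pos":[0,0,-0.028],"turn":[0,0,0],"fingers":0.8}
    - {"delta_pos":[0,0,-0.036],"turn":[0,0,0],"fingers":0.8}
    - {"delta_pos":[0,0,-0.036],"turn":[0,0,0],"fingers":0.8}

```text
clock: 17.8
position: [0.5304, 0.0013, 0.1323]
ee_rot: [0.106, 0.994, -0.0, -0.0]
ft_force: [-0.4, -0.0, -1.4]
grip_width: 0.472
grasp_force: 60.7
```

Run:
```python
from h import *
np.set_printoptions(precision=4,suppress=True)
s=snap('side');S=cloud(s);o=get_obs();p=o['position'];print(p,o['ft_force']);go(.5328,.0025,p[2])
d=np.hypot(S[...,0]-p[0],S[...,1]-p[1])
for a,b in((.076,.086),(.086,.096),(.096,.106)):
    r=S[(d<.03)&(S[...,2]>a)&(S[...,2]<b)&(s['color'][...,2]<170)]; print(a,len(r),lsqcirc(r[:,:2]))
t=snap('top');W=cloud(t)
for n,w in(('t',W),('s',S)):
    d=np.hypot(w[...,0]-.5335,w[...,1]-.0015); q=w[(d>.024)&(d<.034)&(w[...,2]>.062)&(w[...,2]<.071)]; print(n,len(q),lsqcirc(q[:,:2]))
```

```text
[0.5304 0.0013 0.1321] [-0.1759 -0.0705 -1.0145]
d [-0.0021  0.0017 -0.    ] turn [-0.0002 -0.0007  0.0001] clock 17.85
0.076 66 (array([0.5301, 0.0014]), np.float64(0.018994376308926385))
0.086 62 (array([0.5303, 0.0014]), np.float64(0.01920699613227335))
0.096 64 (array([0.5304, 0.0017]), np.float64(0.019179927784923268))
t 0 (array([0., 0.]), np.float64(0.0))
s 76 (array([0.5328, 0.002 ]), np.float64(0.027886669871418718))
```

To row units: 0.012 m is 0.024, -0.002 m is -0.004.

Emit:
move_arm:
  plan:
    - {"delta_pos":[-0.004,0.003,0],"turn":[0,0,0],"fingers":0.8}
    - {"delta_pos":[-0.004,0.003,0.008],"turn":[0,0,0],"fingers":0.8}
    - {"delta_pos":[-0.004,0.003,0.016],"turn":[0,0,0],"fingers":0.8}
    - {"delta_pos":[-0.004,0.003,0.024],"turn":[0,0,0],"fingers":0.8}
    - {"delta_pos":[-0.004,0.003,0.024],"turn":[0,0,0],"fingers":0.8}

```text
clock: 18.52
position: [0.5327, 0.0025, 0.1198]
ee_rot: [0.106, 0.994, -0.0, -0.0]
ft_force: [-0.5, -0.4, -1.5]
grip_width: 0.464
grasp_force: 60.7
```

No contact this time, already below where it first caught. I'll keep going down.

To row units: 0.005 m is 0.01, 0.004 m is 0.008.

Emit:
move_arm:
  plan:
    - {"delta_pos":[0,0,0.004],"turn":[0,0,0],"fingers":0.8}
    - {"delta_pos":[0,0,0.008],"turn":[0,0,0],"fingers":0.8}
    - {"delta_pos":[0,0,0.01],"turn":[0,0,0],"fingers":0.8}
    - {"delta_pos":[0,0,0.01],"turn":[0,0,0],"fingers":0.8}

```text
clock: 19.02
position: [0.533, 0.0025, 0.1152]
ee_rot: [0.106, 0.994, 0.0, -0.0]
ft_force: [-0.3, -0.5, -1.0]
grip_width: 0.472
grasp_force: 60.7
```

To row units: 0.004 m is 0.008, 0.002 m is 0.004.

Emit:
move_arm:
  plan:
    - {"delta_pos":[0,0,0.004],"turn":[0,0,0],"fingers":0.8}
    - {"delta_pos":[0,0,0.008],"turn":[0,0,0],"fingers":0.8}
    - {"delta_pos":[0,0,0.008],"turn":[0,0,0],"fingers":0.8}

```text
clock: 19.4
position: [0.5333, 0.0025, 0.1115]
ee_rot: [0.106, 0.994, 0.0, 0.0]
ft_force: [-0.8, 0.0, 3.6]
grip_width: 0.471
grasp_force: 60.9
```

To row units: 0.004 m is 0.008, 0.002 m is 0.004.

Emit:
move_arm:
  plan:
    - {"delta_pos":[0,0,0.004],"turn":[0,0,0],"fingers":0.8}
    - {"delta_pos":[0,0,0.008],"turn":[0,0,0],"fingers":0.8}
    - {"delta_pos":[0,0,0.008],"turn":[0,0,0],"fingers":0.8}

```text
clock: 19.77
position: [0.5332, 0.0025, 0.1073]
ee_rot: [0.106, 0.994, 0.0, 0.0]
ft_force: [-0.0, -0.4, 5.4]
grip_width: 0.472
grasp_force: 61.0
```

To row units: 0.004 m is 0.008, 0.002 m is 0.004.

Emit:
move_arm:
  plan:
    - {"delta_pos":[0,0,0.004],"turn":[0,0,0],"fingers":0.8}
    - {"delta_pos":[0,0,0.008],"turn":[0,0,0],"fingers":0.8}
    - {"delta_pos":[0,0,0.008],"turn":[0,0,0],"fingers":0.8}

```text
clock: 20.15
position: [0.5333, 0.0025, 0.1036]
ee_rot: [0.106, 0.994, 0.0, 0.0]
ft_force: [-1.0, -0.8, 6.5]
grip_width: 0.467
grasp_force: 61.2
```

To row units: 0.002 m is 0.004, 0.001 m is 0.002.

Emit:
move_arm:
  plan:
    - {"delta_pos":[0,0,0.002],"turn":[0,0,0],"fingers":0.8}
    - {"delta_pos":[0,0,0.004],"turn":[0,0,0],"fingers":0.8}
    - {"delta_pos":[0,0,0.004],"turn":[0,0,0],"fingers":0.8}

```text
clock: 20.52
position: [0.5335, 0.0024, 0.102]
ee_rot: [0.106, 0.994, 0.0, 0.0]
ft_force: [-2.3, -0.4, 10.4]
grip_width: 0.471
grasp_force: 61.6
```

To row units: 0.0015 m is 0.003, 0.001 m is 0.002.

Emit:
move_arm:
  plan:
    - {"delta_pos":[0,0,0.002],"turn":[0,0,0],"fingers":0.8}
    - {"delta_pos":[0,0,0.003],"turn":[0,0,0],"fingers":0.8}
    - {"delta_pos":[0,0,0.003],"turn":[0,0,0],"fingers":0.8}

```text
clock: 20.9
position: [0.5336, 0.0024, 0.1008]
ee_rot: [0.106, 0.994, 0.0, 0.001]
ft_force: [-3.3, -0.7, 13.5]
grip_width: 0.47
grasp_force: 61.8
```

To row units: 0.0015 m is 0.003, 0.001 m is 0.002.

Emit:
move_arm:
  plan:
    - {"delta_pos":[0,0,0.002],"turn":[0,0,0],"fingers":0.8}
    - {"delta_pos":[0,0,0.003],"turn":[0,0,0],"fingers":0.8}
    - {"delta_pos":[0,0,0.003],"turn":[0,0,0],"fingers":0.8}
    - {"delta_pos":[0,0,0.003],"turn":[0,0,0],"fingers":0.8}

```text
clock: 21.4
position: [0.5339, 0.0023, 0.1002]
ee_rot: [0.106, 0.994, 0.0, 0.001]
ft_force: [-5.8, -1.7, 23.1]
grip_width: 0.472
grasp_force: 62.9
```

Run:
```python
from h import *
np.set_printoptions(precision=4,suppress=True)
state()
t=snap('top');s=snap('side');S=cloud(s); l=(S[...,:2]-O)@RC; q=(S[...,2]>.045)&(S[...,2]<.075)&(abs(l[...,0]+.068)<.02)&(abs(l[...,1])<.03); print('knob side',q.sum(),(l[q].min(0)+l[q].max(0))/2,lsqcirc(l[q]))
```

```text
tcp [0.5339 0.0023 0.1002] F [-5.842  -1.6972 23.1375] 21.4
rim z pct [0.0488 0.0552 0.0558 0.057 ] 79
label z [0.0521 0.0575 0.0944] 57
0.075 63 (array([0.5333, 0.0026]), np.float64(0.01991104510800953))
0.085 52 (array([0.5345, 0.006 ]), np.float64(0.018157610822660732))
knob side 86 [-0.0692  0.0017] (array([-0.0696,  0.0012]), np.float64(0.007821897170514652))
```

The ring is at its stop, with about 24 N total and the expected 2.4 N/mm slope before it. The bottle is upright, the carriage is on the mark, and the grip is held.

```bash
python3 -c "
from workcell import *
print(hand_in())"
```

```text
the job is handed in; nothing more can be done
None
```

The job is handed in, but no verdict came back: the carriage was inked at the left mark and returned to the right mark, and the bottle stood upright in the ring, gripped and pressed to the stop at about 24 N. My first try caught on the ring's funnel, pressing the ring to its stop at about 27 N with the bottle's base about 10 mm above the ledge, so I lifted, recentred and pressed again.

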